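Mark the analyser run on the red-lever run marker

ROBOT

A 6-joint arm with a two-finger parallel gripper is mounted at the origin on a cart in front of the work surface, level with it; the furniture and walls round the work are solid. World frame = base frame: x ahead of the robot, y to its left, z up, the work surface at z = 0. Lengths are in m, angles in rad, forces in N, time in s.
With the tool pointing down it reaches from about 0.35 to 0.925 m from the base axis. Payload 6.4 kg.
Tool frame: the origin (TCP) lies at the very end of the fingers, on their centre line; the grasp point (between the pads) lies behind it (arm.grasp_offset is the z of the grasp point in the tool frame, in m); z points along the fingers, y is the direction in which the jaws open and shut (so a half turn about z gives the same grasp; the last joint's range is limited). The gripper opens to 94 mm and grips with 3 to 60 N. Pads are 16 mm wide; open, the fingers measure 119 mm over their backs; the gripper's body (75 mm by 177 mm) begins 78 mm behind the grasp point.
Start: joints at [0.95, 0.245, 1.558, -0, 1.339, -0.174], TCP at [0.281, 0.586, 0.205] pointing down, gripper open.
Joint ranges: [-3.13, 3.13], [-1.02, 2.26], [0.13, 2.54], [-0.95, 4.09], [0.21, 2.88], [-2.74, 2.74]. Speed limits (rad/s): [2.57, 2.57, 3.14, 3.14, 3.14, 3.14].

INTERFACE

Orientations are given as a rotation vector (axis times angle).
In Python, from station import arm, imaging, ticket gives the robot as it stands.
- The arm moves only by the tool jog_arm, never from a script. Its argument "increments" is text: rows parted by semicolons, each of 7 numbers parted by spaces: the finger opening in m, from 0 to 0.094, then the shift along the tool's x, y, z in m, then the turn, a rotation vector about the tool's x, y, z in degrees. In form: fingers x y z ax ay az; .... A call has 1 to 5 rows; each row shifts and turns the commanded pose from where the row before left it, along the tool's axes as they then stand; what a row does not reach is not made up. A row lasts 1/12 s, in which the tool goes at most 41.7 mm and 7.16 degrees, less where a joint would pass 70% of its speed; a pose out of reach is approached as far as the arm can. A call is refused whole if a number of a shift passes 0.0417 or a number of a turn 7.16, either way. A call with a gripper value outside its range is refused whole. The fingers move at their own pace and stop on an object; the grip force is fixed at half the most. Time passes only in rows, so rows that do not move let the fingers close. It gives the time, the measured TCP pose, the force and the opening at its end, in the units of the state.
- arm.get_state(): the state, without advancing time (a new reading comes with each control period).
- imaging.read_camera(name): name is "scene" or "side" or "wrist"; returns a dict with "image" (400x640x3 uint8, blue, green, red), "range_z" (400x640 float32, m along the optical axis (not along the pixel's ray), 0 where there is no reading), "fx", "fy", "cx", "cy" (pixels), "dist" ([k1, k2, p1, p2, k3] as OpenCV has them; the pictures are not rectified), "extrinsics" (4x4, takes a point from camera to world coordinates). Camera axes: x right, y up, looking along -z (the intrinsics and any distortion apply to the point x, -y, -z); pixel columns grow to the right and rows downward; lengths in m; the calibration is good to about 2 mm. A picture is of the moment at which its call begins.
- ticket.finish_job(): hands the job in, once; it reports no verdict.
The state is a dict: "t": time; "q": joint angles; "qd": joint speeds; "joint_efforts": joint torques, N m; "eef_pos": TCP position; "eef_rot": TCP orientation; "force": force on the tool from outside, world axes, zero at the start; "moment": the same for the moment, N m; "gripper_width": finger opening in m.
Only numpy, scipy, OpenCV 4.12 (cv2) and the standard library are available. Lean on these libraries where they do the work, as an engineer would, in place of code of your own. Each camera call takes 0.05 s, during which the arm holds its last target.

TASK

The blood run is finished, so mark it as done: on the run marker with the red lever knob, swing the lever clockwise (seen from above) all the way to its stop, so that the orange pointer is carried from the white field to the green one, then let go and let the lever spring back. Leave the lever of the blue-knobbed marker alone.

Things in the scene. Friction and masses are not known exactly. Their poses are not given: they have to be found in the camera images.
- red_marker: run marker with the RED lever knob: white box 110 x 110 mm, top 44 mm above the worktop, fixed. Origin: centre of its underside, on the vertical hinge axis of lever and pointer; z up, x points from its front (dial with white and green fields) to its rear, where the steel lever arm lies (14 mm wide, 52 to 58 mm above the worktop). A like marker with a BLUE knob stands near; either may be left.
- red_lever (a joint): angle of the red-knobbed lever, rad: 0 at rest, 1.2 at its stop, growing clockwise seen from above. At 0 the arm points 0.6 rad anticlockwise of the marker's x axis, at 1.2 it points 0.6 rad clockwise of it. A spring drives it back to 0 when let go (about 1 N at the knob at rest, 3.5 N at the stop).
- red_knob (a point): grip point of the red lever knob, an upright round post 18 mm in diameter that stands at the end of the arm, 65 mm from the hinge axis; it reaches from the arm's top (58 mm above the worktop) to 96 mm; this point is on its axis, 80 mm above the worktop, and moves with the lever.
- red_pointer (a joint): angle of the orange pointer of the red-knobbed marker, rad: 0 = on the white field, 1.2 = on the green field. The lever carries it along clockwise (the pointer's angle reaches that of the lever to within 0.05); friction keeps it there when the lever springs back. The lever does not carry it back.
- blue_lever (a joint): angle of the lever of the other marker (same make and size, BLUE knob), rad: 0 = at rest, 1.2 = at its stop. To be left alone.

How it is judged:
By the outcome, as a careful person would: the job done as asked, in the order asked, and still so for the second after the job is handed in, with the robot touching nothing.
It also fails if it takes over 30 s, if anything falls off the work surface, if the arm or the gripper's body presses on something with over 40 N, if the wrist force passes 120 N, or if a joint passes its speed limit or range.

## Working session

There is one attempt and no reset: what is moved stays moved. The work goes in short steps, Python scripts to look and compute and a tool call to move; the robot and the scene stay as the last step left them, time stands still between calls to the robot, and variables do not carry over. Pictures are saved under pics/ and viewed, and the job is handed in when it is done.

Besides the shell and the picture viewer there is one more tool, called after "Request:" as name(argument=value, ...), one argument or row to a line, values as JSON. jog_arm: Moves the arm, as the interface text tells. Its arguments: {"type":"object","properties":{"increments":{"type":"string"}},"required":["increments"]}

```bash
mkdir -p pics; ls
python3 - <<'E'
from station import arm,imaging
import cv2,numpy as np
s=arm.get_state();print({k:np.round(v,3).tolist() for k,v in s.items()},arm.grasp_offset)
for n in("scene","side"):
    c=imaging.read_camera(n);np.save(f"pics/{n}.npy",c,allow_pickle=True);cv2.imwrite(f"pics/{n}0.png",c["image"])
    print(n,c["fx"],c["dist"],np.round(c["extrinsics"],3).tolist())
E
```

```text
pics
{'t': 0.0, 'q': [0.95, 0.246, 1.559, 0.0, 1.339, -0.174], 'qd': [-0.001, 0.001, 0.002, -0.0, 0.002, 0.001], 'joint_efforts': [0.002, -41.583, -31.461, 0.069, 0.033, -0.0], 'eef_pos': [0.28, 0.586, 0.204], 'eef_rot': [-0.696, -3.063, 0.003], 'force': [0.747, -0.982, -0.79], 'moment': [-0.012, 0.064, -0.0], 'gripper_width': 0.094} -0.0188
scene 479.26491676380175 [-0.0018629  0.         0.         0.         0.       ] [[0.81, 0.293, -0.507, -0.062], [-0.585, 0.374, -0.719, -0.607], [-0.021, 0.88, 0.475, 0.54], [0.0, 0.0, 0.0, 1.0]]
side 393.70343706511755 [-0.02965731  0.          0.          0.          0.        ] [[-0.997, 0.04, -0.06, 0.402], [-0.071, -0.379, 0.923, 0.897], [0.014, 0.924, 0.381, 0.4], [0.0, 0.0, 0.0, 1.0]]
```

View pics/scene0.png

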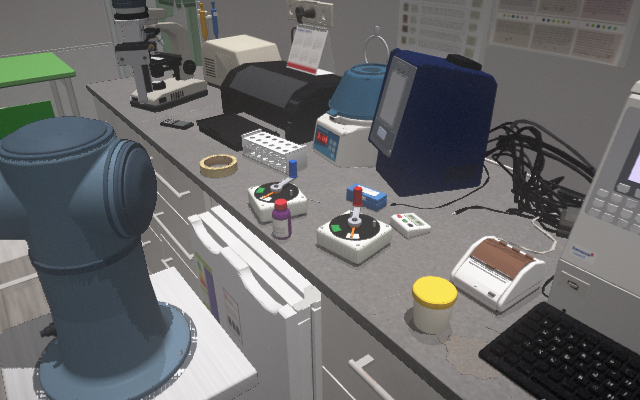

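View pics/side0.png

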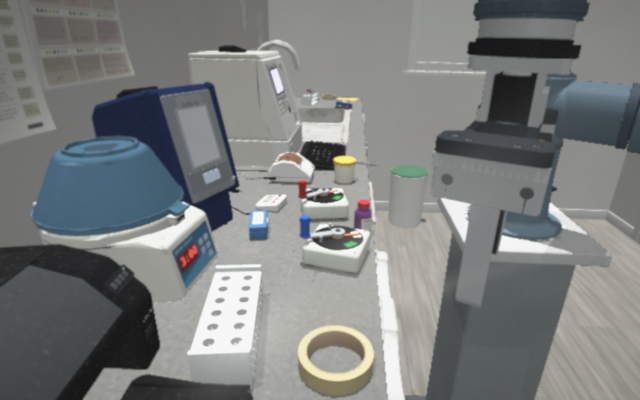

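The scene picture shows the red-knobbed marker at about (355,235) with its knob at (357,197). The blue one is at (278,198), and a purple bottle stands between them at (282,220). Next I'll measure these.

```bash
cat > h.py <<'E'
import numpy as np,cv2
def K(c): return np.array([[c["fx"],0,c["cx"]],[0,c["fy"],c["cy"]],[0,0,1.]])
def rays(c,px):
    u=cv2.undistortPoints(np.array(px,float).reshape(-1,1,2),K(c),np.array(c["dist"],float)).reshape(-1,2)
    d=np.c_[u[:,0],-u[:,1],-np.ones(len(u))]
    E=c["extrinsics"];return E[:3,3],d@E[:3,:3].T
def plane(c,px,z):
    o,d=rays(c,px);return o+d*((z-o[2])/d[:,2])[:,None]
def cloud(c):
    v,u=np.mgrid[:400,:640];px=np.c_[u.ravel(),v.ravel()]
    o,d=rays(c,px);P=o+d*c["range_z"].reshape(-1,1);P[c["range_z"].ravel()==0]=np.nan
    return P.reshape(400,640,3)
E
python3 - <<'E'
from h import *
for n in("scene","side"):
    c=np.load(f"pics/{n}.npy",allow_pickle=True).item();P=cloud(c)
    hsv=cv2.cvtColor(c["image"],cv2.COLOR_BGR2HSV);H,S,V=cv2.split(hsv)
    for name,m in(("red",((H<8)|(H>174))&(S>150)&(V>70)),("blue",(H>105)&(H<125)&(S>150)&(V>70)),("orange",(H>9)&(H<20)&(S>150)),("green",(H>50)&(H<80)&(S>130))):
        k,l,st,ce=cv2.connectedComponentsWithStats(m.astype(np.uint8))
        for i in range(1,k):
            if st[i,4]>12:
                q=P[l==i];print(n,name,st[i],ce[i].round(1),"med",np.nanmedian(q,0).round(3),"zr",np.nanpercentile(q[:,2],[3,97]).round(3))
    # box tops
    for nm,y in(("",0),):
        z=P[...,2];m=(abs(z-.044)<.004)&(P[...,0]<.95)&(P[...,0]>.2)&(V>90)
        k,l,st,ce=cv2.connectedComponentsWithStats(m.astype(np.uint8))
        for i in range(1,k):
            if st[i,4]>150:
                q=P[l==i][:,:2].astype(np.float32);print("top",n,st[i],cv2.minAreaRect(q))
    x0,y0=(230,150) if n=="scene" else (240,150)
    cv2.imwrite(f"pics/{n}_crop.png",cv2.resize(c["image"][y0:y0+130,x0:x0+180],None,fx=4,fy=4,interpolation=2))
E
```

```text
scene red [288  63  27  10  60] [301.4  67.4] med [0.833 0.705 0.172] zr [0.169 0.176]
scene red [317 133   4   6  13] [318.6 135.5] med [0.658 0.378 0.074] zr [0.068 0.082]
scene red [322 135   5   8  25] [323.8 138.2] med [0.656 0.351 0.076] zr [0.069 0.082]
scene red [354 187   8   4  22] [357.7 188.1] med [0.51  0.045 0.096] zr [0.095 0.098]
scene red [275 199  11   6  55] [280.1 201.5] med [0.37  0.118 0.082] zr [0.08  0.083]
scene blue [289 160   7   3  17] [292. 161.] med [0.48  0.24  0.097] zr [0.095 0.099]
scene orange [200   3   7  35 124] [202.7  21. ] med [0.885 1.576 0.221] zr [0.16  0.293]
scene orange [263 192  10   6  17] [268.1 194.3] med [0.398 0.212 0.05 ] zr [0.046 0.052]
scene orange [351 227   4  10  22] [352.3 231.3] med [ 0.444 -0.018  0.05 ] zr [0.048 0.051]
scene green [   0  101   54   38 1008] [ 21.4 116.4] med [ 0.105  2.475 -0.301] zr [-0.378 -0.244]
scene green [257 188   7   4  21] [260.3 189.6] med [0.399 0.247 0.047] zr [0.046 0.049]
scene green [331 225  10   7  44] [335.4 227.5] med [0.431 0.017 0.047] zr [0.045 0.048]
top scene [312 142  66  20 20
[... 1094 characters left out ...]
  21 139] [304.5 225.8] med [0.482 0.25  0.081] zr [0.06  0.097]
side green [334 196   6   3  14] [336.8 197.1] med [0.432 0.016 0.046] zr [0.045 0.047]
top side [302 188  46  19 335] ((0.465373694896698, 0.004496656358242035), (0.10593400150537491, 0.10500530898571014), 10.838126182556152)
top side [303 224  67  34 855] ((0.4217187166213989, 0.2212565690279007), (0.10641539841890335, 0.10759682208299637), 76.494384765625)
top side [146 246  71  45 358] ((0.6547945141792297, 0.3557584881782532), (0.151189386844635, 0.04386250674724579), 65.02356719970703)
top side [189 359  62  10 318] ((0.5468528270721436, 0.5541385412216187), (0.07146161794662476, 0.004608313553035259), 10.159213066101074)
```

View pics/scene_crop.png

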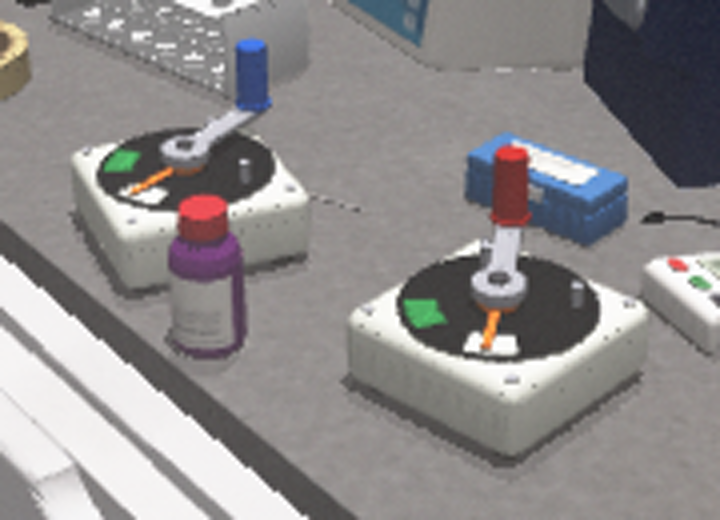

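View pics/side_crop.png

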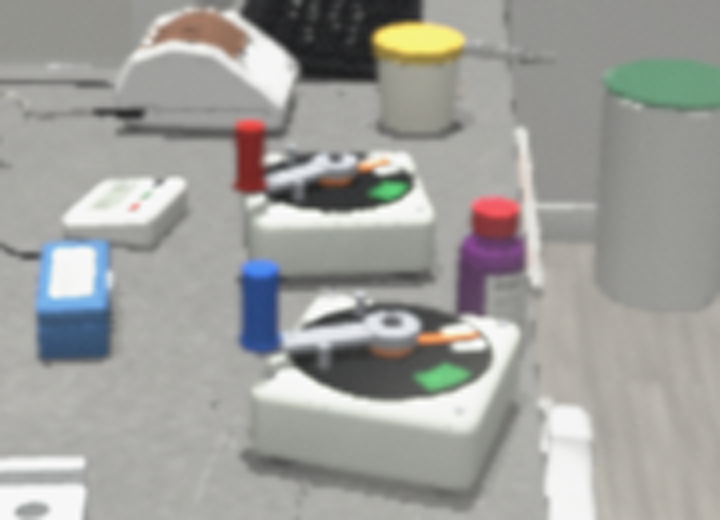

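The red marker's centre is about (0.465, 0.002) with a yaw of about 10°. The knob is at about (0.511, 0.047), which fits the given 65 mm radius and 44.4° rest direction. I'll straddle the knob and work out the path.

```bash
cat > g.py <<'E'
import sys
from h import *
from scipy.spatial.transform import Rotation as R
from station import arm
C=np.array([.4652,.0015]);yaw=np.deg2rad(10.)
def rep(lev,z,r=.065,yset=None):
    s=arm.get_state();M=R.from_rotvec(s["eef_rot"]);m=M.as_matrix()
    a=yaw+.6-lev;k=C+r*np.array([np.cos(a),np.sin(a)])
    y=np.array([np.sin(a),-np.cos(a),0]) # clockwise tangent
    if y@m[:,1]<0:y=-y
    T=np.c_[np.cross(y,[0,0,-1]),y,[0,0,-1]]
    print("goal",k.round(4),"pos",np.round(s["eef_pos"],4),"shift tool mm",(m.T@(np.r_[k,z]-s["eef_pos"])*1e3).round(1),"turn deg",np.rad2deg((M.inv()*R.from_matrix(T)).as_rotvec()).round(2),"F",np.round(s["force"],1),"q",s["q"].round(2),"w",s["gripper_width"],"t",s["t"])
E
python3 - <<'E'
from g import *
from h import *
print(R.from_rotvec(arm.get_state()["eef_rot"]).as_matrix().round(3))
rep(0,.2);rep(1.2,.2)
c=np.load("pics/scene.npy",allow_pickle=True).item();s=np.load("pics/side.npy",allow_pickle=True).item()
print(plane(c,[[357.7,188]],.096),plane(s,[[302,188.5]],.08))
for n,d in(("scene",c),("side",s)):
  P=cloud(d);print([ (h,np.nanmax(np.where((abs(P[...,0]-.51)<.13)&(abs(P[...,1])<.12),P[...,2],0))) for h in (1,)])
  H,S,V=cv2.split(cv2.cvtColor(d["image"],cv2.COLOR_BGR2HSV))
  m=(abs(P[...,2]-.055)<.004)&(np.hypot(P[...,0]-.465,P[...,1])<.06)&(V>100)
  q=P[m];print(n,"arm pts",len(q),q[:, :2].mean(0))
E
```

```text
[[-0.902  0.432 -0.001]
 [ 0.432  0.902 -0.001]
 [ 0.    -0.002 -1.   ]]
goal [0.5117 0.047 ] pos [0.2806 0.5857 0.2045] shift tool mm [-441.2 -386.     5. ] turn deg [ -0.08  -0.07 -69.98] F [-0.1  0.7  0.3] q [ 0.95  0.25  1.56 -0.    1.34 -0.17] w 0.09419380948345535 t 0.1
goal [ 0.5244 -0.0253] pos [0.2806 0.5857 0.2045] shift tool mm [-484.  -445.7    5.1] turn deg [-0.1  -0.02 -1.22] F [-0.1  0.7  0.3] q [ 0.95  0.25  1.56 -0.    1.34 -0.17] w 0.09419380948345535 t 0.1
[[0.51140192 0.04593884 0.096     ]] [[0.51132645 0.05530536 0.08      ]]
[(1, np.float64(0.09798545487818117))]
scene arm pts 130 [0.47751248 0.00903366]
[(1, np.float64(0.09761751027563048))]
side arm pts 91 [0.48001081 0.01858866]
```

Request:
jog_arm(
  increments="0.094 -0.029 -0.0255 0 0 0 0; 0.094 -0.029 -0.0255 0 0 0 0; 0.094 -0.029 -0.0255 0 0 0 0; 0.094 -0.029 -0.0255 0 0 0 0; 0.094 -0.029 -0.0255 0 0 0 0",
)

```text
t: 0.52
eef_pos: [0.3565, 0.4068, 0.2049]
eef_rot: [-0.695, -3.063, 0.001]
force: [0.2, 0.1, 0.5]
gripper_width: 0.0938
```

Request:
jog_arm(
  increments="0.094 -0.029 -0.0255 0 0 0 0; 0.094 -0.029 -0.0255 0 0 0 0; 0.094 -0.029 -0.0255 0 0 0 0; 0.094 -0.029 -0.0255 0 0 0 0; 0.094 -0.029 -0.0255 0 0 0 0",
)

```text
t: 0.93
eef_pos: [0.4323, 0.2291, 0.2052]
eef_rot: [-0.696, -3.063, 0.0]
force: [0.7, 0.5, -0.2]
gripper_width: 0.0938
```

Request:
jog_arm(
  increments="0.094 -0.029 -0.0255 0 0 0 0; 0.094 -0.029 -0.0255 0 0 0 0; 0.094 -0.029 -0.0255 0 0 0 0; 0.094 -0.029 -0.0255 0 0 0 0; 0.094 -0.029 -0.0255 0 0 0 0",
)

```text
t: 1.35
eef_pos: [0.508, 0.0514, 0.2052]
eef_rot: [-0.696, -3.063, -0.0]
force: [0.7, 0.1, -0.6]
gripper_width: 0.0938
```

Request:
jog_arm(
  increments="0.05 0 0 0 0 0 -7; 0.05 0 0 0 0 0 -7; 0.05 0 0 0 0 0 -7; 0.05 0 0 0 0 0 -7; 0.05 0 0 0 0 0 -7",
)

```text
t: 1.77
eef_pos: [0.5076, 0.0531, 0.205]
eef_rot: [0.266, -3.129, -0.0]
force: [-0.7, -0.3, -0.5]
gripper_width: 0.0642
```

Request:
jog_arm(
  increments="0.05 0 0 0 0 0 -7; 0.05 0 0 0 0 0 -7; 0.05 0 0 0 0 0 -7; 0.05 0 0 0 0 0 -7; 0.05 0 0 0 0 0 -7",
)

```text
t: 2.18
eef_pos: [0.5075, 0.0533, 0.205]
eef_rot: [1.196, -2.904, -0.001]
force: [0.4, -0.1, 0.2]
gripper_width: 0.0501
```

Run:
```python
from g import *
from station import imaging
c=imaging.read_camera("wrist");cv2.imwrite("pics/w1.png",c["image"])
P=cloud(c)
H,S,V=cv2.split(cv2.cvtColor(c["image"],cv2.COLOR_BGR2HSV))
m=((H<8)|(H>174))&(S>120)&(V>60)&(abs(P[...,2]-.096)<.006)
q=P[m];print(len(q),np.nanmedian(q,0))
if len(q): 
  k,l,st,ce=cv2.connectedComponentsWithStats(m.astype(np.uint8));i=1+st[1:,4].argmax();print(st[i],plane(c,[ce[i]],.096))
rep(0,.07)
```

```text
238 [0.51052822 0.0484899  0.09659859]
[308 187  18  17 238] [[0.51073865 0.04873356 0.096     ]]
goal [0.5117 0.047 ] pos [0.5075 0.0533 0.205 ] shift tool mm [  1.5  -7.5 135. ] turn deg [ 0.04 -0.03  0.58] F [ 0.7  0.7 -0.3] q [-0.12 -0.09  1.91 -0.    1.32 -2.47] w 0.050008022428536913 t 2.2333
```

View pics/w1.png

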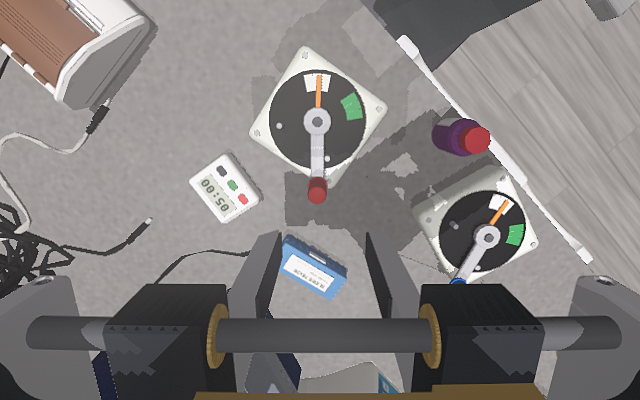

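The wrist view shows the red marker with its hub at (317,121), the knob at (317,190) and the pointer on white. The blue lever, at (488,238) and below, is clear of the fingers. I'll refine the centre from this view.

Run:
```python
from g import *
from station import imaging
c=imaging.read_camera("wrist")
h=plane(c,[[317,121.5]],.060)[0];k=np.array([.5107,.0487]);print(h,np.hypot(*(k-h[:2])),np.rad2deg(np.arctan2(*(k-h[:2])[::-1])))
P=cloud(c);V=c["image"].max(2);m=(abs(P[...,2]-.043)<.005)&(np.hypot(P[...,0]-.465,P[...,1])<.09)&(V>140)
print(cv2.minAreaRect(P[m][:,:2].astype(np.float32)))
```

```text
[0.46512481 0.00321315 0.06      ] 0.06439061905319804 44.94441861375563
((0.4644011855125427, 0.0033755600452423096), (0.10886135697364807, 0.1094469279050827), 10.73869800567627)
```

Request:
jog_arm(
  increments="0.05 0.001 -0.0057 0 0 0 0.1; 0.05 0 0 0.034 0 0 0; 0.05 0 0 0.034 0 0 0; 0.05 0 0 0.034 0 0 0; 0.05 0 0 0.02 0 0 0",
)

```text
t: 2.7
eef_pos: [0.5091, 0.0484, 0.0798]
eef_rot: [1.178, -2.908, -0.003]
force: [-0.8, 0.2, 0.6]
gripper_width: 0.0502
```

```bash
sed -i 's/^C=.*/C=np.array([.465,.0028]);yaw=np.deg2rad(10.5)/' g.py
python3 - <<'E'
from g import *
from station import imaging
c=imaging.read_camera("wrist");cv2.imwrite("pics/w2.png",c["image"])
rep(0,.067)
E
```

```text
goal [0.5111 0.0487] pos [0.5067 0.0487 0.0768] shift tool mm [-3.2 -3.1  9.7] turn deg [ 0.47 -0.37 -0.76] F [-3.2  0.4 -2. ] q [-0.13  0.08  2.   -0.    1.07 -2.47] w 0.05036370954395296 t 2.75
```

View pics/w2.png

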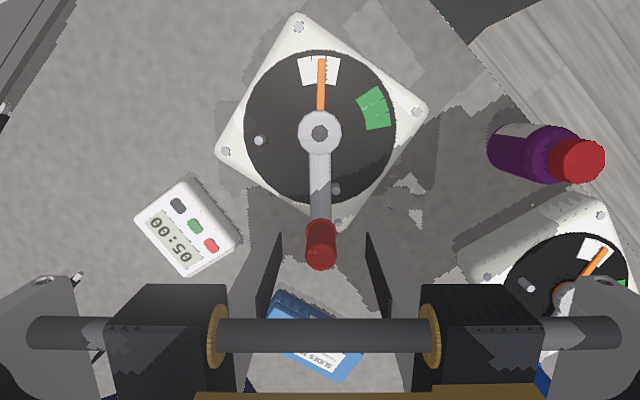

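The knob at (320,245) is between the fingers, with clearance on both sides. There's a small force and position offset, so I'll hold to see whether it settles.

Request:
jog_arm(
  increments="0.05 0 0 0 0 0 0; 0.05 0 0 0 0 0 0; 0.05 0 0 0 0 0 0",
)

```text
t: 3.0
eef_pos: [0.5129, 0.0482, 0.0856]
eef_rot: [-1.182, 2.907, -0.003]
force: [-0.2, -1.0, -0.6]
gripper_width: 0.05
```

Run:
```python
from g import *
rep(0,.067)
```

```text
goal [0.5111 0.0487] pos [0.5129 0.0482 0.0856] shift tool mm [ 1.   1.6 18.6] turn deg [-0.17  0.13 -0.63] F [-0.2 -1.  -0.6] q [-0.13  0.07  1.99 -0.    1.08 -2.47] w 0.05002956004130809 t 3.0
```

That was only settling wobble. Now I'll lower gently and narrow the jaws round the knob.

Request:
jog_arm(
  increments="0.05 0 0 0.004 0 0 0; 0.04 0 0 0.004 0 0 0; 0.03 0 0 0.004 0 0 0; 0.03 0 0 0.003 0 0 0; 0.03 0 0 0 0 0 0",
)

```text
t: 3.42
eef_pos: [0.5106, 0.0486, 0.0677]
eef_rot: [1.184, -2.909, -0.001]
force: [-1.5, -1.3, 0.2]
gripper_width: 0.0305
```

Request:
jog_arm(
  increments="0.03 0 0 0 0 0 0; 0.03 0 0 0 0 0 0; 0.03 0 0 0 0 0 0; 0.03 0 0 0 0 0 0",
)

```text
t: 3.75
eef_pos: [0.5113, 0.0485, 0.0686]
eef_rot: [-1.184, 2.909, -0.0]
force: [-0.6, -0.7, 0.4]
gripper_width: 0.03
```

Run:
```python
from g import *
rep(0,.068)
th=np.deg2rad(6.88)
# arc step in tool frame: +-; tool rotates +7 about tool z
s=arm.get_state();m=R.from_rotvec(s["eef_rot"]).as_matrix()
for i in range(11):
  pass
a=yaw+.6
y=m[:,1];x=m[:,0]
print("x",x.round(3),"y",y.round(3))
d=.065*(np.array([np.cos(a-th),np.sin(a-th),0])-np.array([np.cos(a),np.sin(a),0]))
print("step tool mm",(m.T@d*1e3).round(2), "rot: world cw 6.88 -> tool z",(m.T@[0,0,-6.88]).round(2))
```

```text
goal [0.5111 0.0487] pos [0.5113 0.0485 0.0686] shift tool mm [0.1 0.3 0.6] turn deg [-0.02  0.01 -0.57] F [-0.6 -0.7  0.4] q [-0.13  0.1   2.   -0.    1.05 -2.47] w 0.030000769285478398 t 3.75
x [-0.716 -0.698 -0.   ] y [-0.698  0.716 -0.   ]
step tool mm [ 0.39 -7.79  0.  ] rot: world cw 6.88 -> tool z [0.   0.   6.88]
```

Request:
jog_arm(
  increments="0.03 0.00012 -0.00397 0 0 0 3.5; 0.03 0.00012 -0.00397 0 0 0 3.5; 0.03 0.00012 -0.00397 0 0 0 3.5; 0.03 0.00012 -0.00397 0 0 0 3.5; 0.03 0.00012 -0.00397 0 0 0 3.5",
)

```text
t: 4.17
eef_pos: [0.5226, 0.0328, 0.0685]
eef_rot: [0.723, -3.057, -0.002]
force: [-0.9, 2.2, 1.2]
gripper_width: 0.03
```

Request:
jog_arm(
  increments="0.03 0.00012 -0.00397 0 0 0 3.5; 0.03 0.00012 -0.00397 0 0 0 3.5; 0.03 0.00012 -0.00397 0 0 0 3.5; 0.03 0.00012 -0.00397 0 0 0 3.5; 0.03 0.00012 -0.00397 0 0 0 3.5",
)

```text
t: 4.58
eef_pos: [0.529, 0.0142, 0.0686]
eef_rot: [-0.249, 3.131, 0.002]
force: [1.0, 3.5, -0.4]
gripper_width: 0.0302
```

Run:
```python
from g import *
from station import imaging
c=imaging.read_camera("wrist");cv2.imwrite("pics/w3.png",c["image"])
rep(np.deg2rad(35),.068)
```

```text
goal [0.529 0.014] pos [0.5292 0.0136 0.0686] shift tool mm [0.1 0.4 0.6] turn deg [ 0.06  0.05 -0.9 ] F [ 1.7  1.7 -1.1] q [-0.19  0.14  1.96  0.    1.05 -1.92] w 0.029957889009204496 t 4.6333
```

View pics/w3.png

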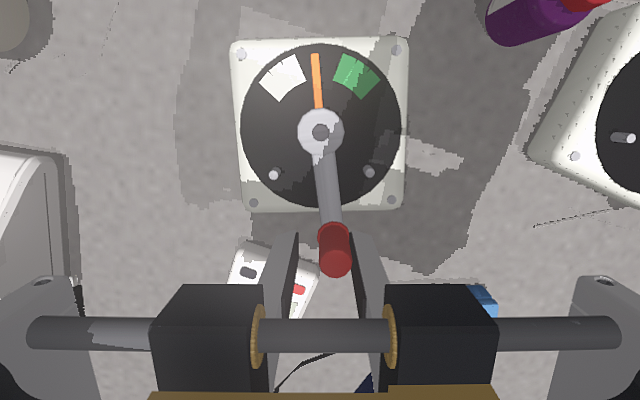

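The lever is being carried: the knob is at (335,250) against the right-hand pad, and the pointer at (318,80) is halfway between white and green. Carry on.

Request:
jog_arm(
  increments="0.03 0.00012 -0.00397 0 0 0 3.5; 0.03 0.00012 -0.00397 0 0 0 3.5; 0.03 0.00012 -0.00397 0 0 0 3.5; 0.03 0.00012 -0.00397 0 0 0 3.5; 0.03 0.00012 -0.00397 0 0 0 3.5",
)

```text
t: 5.05
eef_pos: [0.5297, -0.0056, 0.0686]
eef_rot: [0.228, 3.132, 0.002]
force: [2.5, 3.0, -1.1]
gripper_width: 0.0301
```

Request:
jog_arm(
  increments="0.03 0.00012 -0.00397 0 0 0 3.5; 0.03 0.00012 -0.00397 0 0 0 3.5; 0.03 0.00012 -0.00397 0 0 0 3.5; 0.03 0.00012 -0.00397 0 0 0 3.5; 0.03 0.00012 -0.00397 0 0 0 3.5",
)

```text
t: 5.47
eef_pos: [0.5243, -0.0247, 0.0687]
eef_rot: [0.701, 3.059, 0.002]
force: [3.2, 2.5, -2.6]
gripper_width: 0.0297
```

Request:
jog_arm(
  increments="0.03 0 -0.002 0 0 0 1.5; 0.03 0 -0.002 0 0 0 1; 0.03 0 0 0 0 0 0; 0.03 0 0 0 0 0 0",
)

```text
t: 5.8
eef_pos: [0.5226, -0.0284, 0.0688]
eef_rot: [0.763, 3.044, 0.002]
force: [5.0, 3.0, -2.6]
gripper_width: 0.0301
```

Run:
```python
from g import *
from station import imaging
c=imaging.read_camera("wrist");cv2.imwrite("pics/w4.png",c["image"])
rep(1.2,.068)
```

```text
goal [ 0.5244 -0.0235] pos [ 0.5227 -0.0283  0.0688] shift tool mm [0.7 5.1 0.8] turn deg [ 0.11  0.16 -4.27] F [ 5.2  2.7 -3.5] q [-0.27  0.12  1.97  0.    1.04 -1.35] w 0.030172965203480603 t 5.85
```

View pics/w4.png

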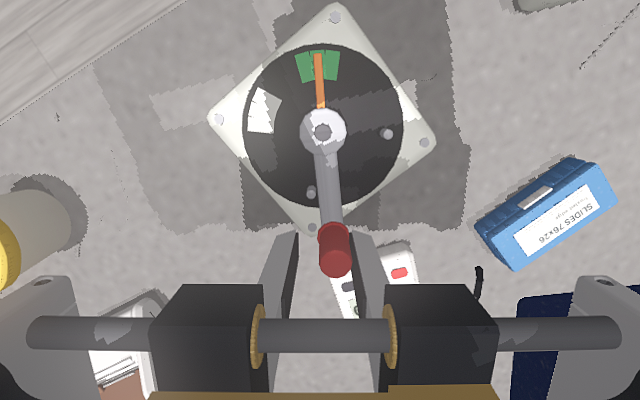

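The pointer at (319,78) is on green, but the force of about 5 N leaves it unclear that the lever is on its stop. I'll push further until the force rises.

Request:
jog_arm(
  increments="0.03 0 -0.001 0 0 0 0.5; 0.03 0 -0.001 0 0 0 0.5; 0.03 0 -0.001 0 0 0 0; 0.03 0 0 0 0 0 0; 0.03 0 0 0 0 0 0",
)

```text
t: 6.27
eef_pos: [0.5218, -0.0302, 0.0688]
eef_rot: [0.79, 3.036, 0.005]
force: [7.7, 6.3, -5.2]
gripper_width: 0.0299
```

Run:
```python
from g import *
rep(1.2,.068)
```

```text
goal [ 0.5244 -0.0235] pos [ 0.5218 -0.0302  0.0688] shift tool mm [1.  7.1 0.9] turn deg [ 0.23  0.2  -5.29] F [ 7.7  6.3 -5.2] q [-0.28  0.12  1.98  0.    1.04 -1.34] w 0.02993145047662343 t 6.2667
```

Request:
jog_arm(
  increments="0.03 0 -0.001 0 0 0 0; 0.03 0 -0.001 0 0 0 0; 0.03 0 -0.001 0 0 0 0; 0.03 0 0 0 0 0 0; 0.03 0 0 0 0 0 0",
)

```text
t: 6.68
eef_pos: [0.5216, -0.0305, 0.0688]
eef_rot: [0.791, 3.033, 0.013]
force: [14.6, 15.6, -7.7]
gripper_width: 0.0303
```

Run:
```python
from g import *
from station import imaging
c=imaging.read_camera("wrist");cv2.imwrite("pics/w5.png",cv2.resize(c["image"][0:300,180:480],None,fx=2,fy=2,interpolation=2))
rep(1.2,.068)
```

```text
goal [ 0.5244 -0.0235] pos [ 0.5216 -0.0306  0.0688] shift tool mm [1.  7.5 0.9] turn deg [ 0.56  0.27 -5.36] F [13.1 14.8 -7.1] q [-0.28  0.12  1.98  0.01  1.04 -1.35] w 0.029881794210484855 t 6.7333
```

View pics/w5.png

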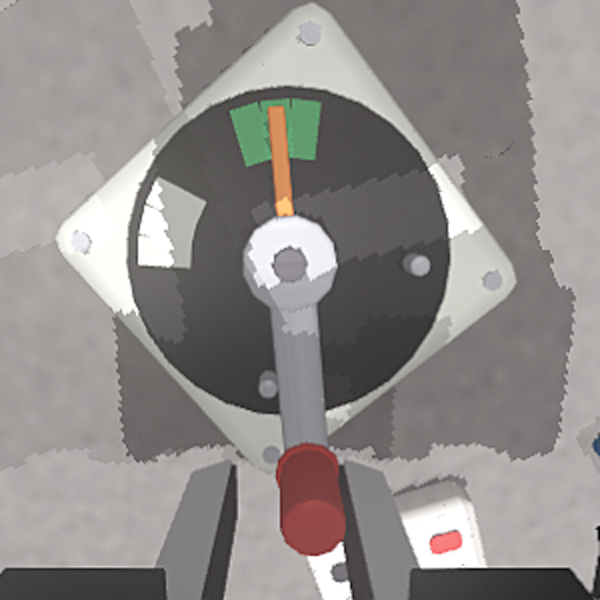

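Stop confirmed: 3 mm of command moved the tool only 0.4 mm and the force rose to 20 N, with the pointer centred on green. I'll relieve the load, then lift off so the lever springs back.

Request:
jog_arm(
  increments="0.03 0 0.0025 0 0 0 0; 0.03 0 0.0025 0 0 0 0; 0.03 0 0 -0.01 0 0 0; 0.03 0 0 -0.02 0 0 0; 0.03 0 0 -0.03 0 0 0",
)

```text
t: 7.15
eef_pos: [0.5182, -0.0285, 0.126]
eef_rot: [-0.787, -3.033, 0.0]
force: [0.1, 0.2, 0.1]
gripper_width: 0.0303
```

Request:
jog_arm(
  increments="0.03 0 0 -0.03 0 0 0; 0.03 0 0 -0.03 0 0 0; 0.03 0 0 -0.01 0 0 0; 0.03 0 0 0 0 0 0; 0.03 0 0 0 0 0 0",
)

```text
t: 7.57
eef_pos: [0.5206, -0.0296, 0.1977]
eef_rot: [-0.791, -3.04, 0.001]
force: [-1.2, -0.0, -0.6]
gripper_width: 0.0301
```

Request:
jog_arm(
  increments="0.03 0 0 0 0 0 0; 0.03 0 0 0 0 0 0; 0.03 0 0 0 0 0 0; 0.03 0 0 0 0 0 0; 0.03 0 0 0 0 0 0",
)

```text
t: 7.98
eef_pos: [0.5206, -0.0295, 0.1977]
eef_rot: [-0.791, -3.039, 0.0]
force: [-0.9, -0.7, 0.5]
gripper_width: 0.03
```

Run:
```python
from g import *
from station import imaging
c=imaging.read_camera("wrist");cv2.imwrite("pics/w6.png",c["image"])
h=C
P=cloud(c);H,S,V=cv2.split(cv2.cvtColor(c["image"],cv2.COLOR_BGR2HSV))
near=np.hypot(P[...,0]-C[0],P[...,1]-C[1])<.085
for n,m,z in(("red",((H<8)|(H>174))&(S>120)&(V>60)&near&(abs(P[...,2]-.096)<.006),.096),("orange",(H>9)&(H<20)&(S>140)&near,.05)):
    v,u=np.nonzero(m)
    if len(u)==0: print(n,"none");continue
    p=plane(c,[[u.mean(),v.mean()]],z)[0];d=p[:2]-C;print(n,len(u),p.round(4),"angle rel marker deg",np.rad2deg(np.arctan2(d[1],d[0])-yaw))
rep(1.2,.068)
```

```text
red 302 [0.5103 0.0486 0.096 ] angle rel marker deg 34.80757004641067
orange 142 [0.4407 0.0152 0.05  ] angle rel marker deg 142.53807842963113
goal [ 0.5244 -0.0235] pos [ 0.5208 -0.0295  0.1979] shift tool mm [ -0.4   7.1 129.9] turn deg [-0.01 -0.05 -5.32] F [-0.1 -0.  -0.7] q [-0.27 -0.05  1.89 -0.    1.3  -1.34] w 0.030050666418223737 t 8.0333
```

View pics/w6.png

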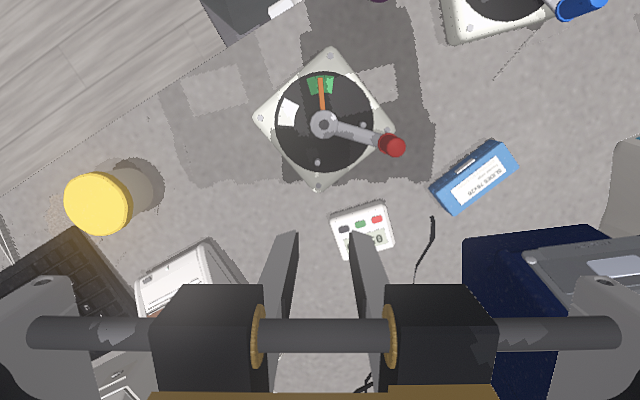

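The lever is back at rest (knob at (392,145)) and the pointer at (321,90) is on green. One last check that the blue marker hasn't moved, then I'll hand in.

Run:
```python
from h import *
from station import imaging,ticket
for n in("side","scene"):
    c=imaging.read_camera(n);P=cloud(c)
    H,S,V=cv2.split(cv2.cvtColor(c["image"],cv2.COLOR_BGR2HSV))
    m=(H>105)&(H<125)&(S>150)&(V>70)&(np.hypot(P[...,0]-.482,P[...,1]-.25)<.1)
    v,u=np.nonzero(m);print(n,len(u),u.mean() if len(u) else 0,v.mean() if len(u) else 0)
print(ticket.finish_job())
```

```text
side 155 304.47741935483873 225.6258064516129
scene 21 292.3333333333333 163.0952380952381
the job is handed in; nothing more can be done
None
```

The red-knobbed marker is marked as done: the orange pointer is on the green field and its lever has sprung back to rest. I handed the job in at about 8 s of the 30 s allowed; no verdict is reported.

- **Swing:** I straddled the red knob with the jaws and carried the lever clockwise until the tool stopped advancing. The contact force was about 20 N by then. I then eased off and lifted clear to let go.
- **Red lever:** after release its knob measured 34.8° from the marker's axis, against 34.4° expected at rest.
- **Pointer:** it measured 142.5°, against 145.6° nominal for green. The 3° difference is a little over the 0.05 rad (2.9°) tolerance on the pointer. I put it down to measurement error, since the pointer sits well within the green field in the image.
- **Blue knob:** it is at the same pixel as at the start in the side view, (304.5, 225.6) against (304.5, 225.8). In the scene view the centre of the small colour patch is about 2 px lower, (292.3, 163.1) against (292.0, 161.0). The two counts used different masks, and the arm never came near that marker.
- **Robot:** it was touching nothing when I handed in, with a force reading of about 0 N and the tool tip about 0.2 m up.

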